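Seat the weighing pan, zero the scale and stack the tins on it

TASK

Get the bench scale ready and weigh the two tins together. Push the loose steel pan, without lifting it off the deck, into the corner between the console and the rear rail until its four pegs drop into the sockets and it lies flat on the deck; then, with the pan still empty, press the red zero button all the way down and let it go. After that put the larger tin (red lid) in the middle of the pan and the smaller tin (yellow lid) centred on top of it, setting both down gently, and leave the oil bottle, the green bar and the felt cone where they are.

Things in the scene. Friction and masses are not known exactly. Their poses are not given: they have to be found in the camera images.
- scale: Fixed grey bench scale. Origin on the bench under the centre of the pan when home; x towards the rear rail, y towards the white console, z up. Flat deck 30 mm above the bench, x and y -90 to +56 mm. Console y 56 to 110, x -90 to 68, top 52 mm. Rail 12 mm wide beyond x = 56, top 42 mm. The -x and -y sides are open. Four sockets at x, y = +-36 mm, 17 mm diameter, 10 mm deep.
- deck_corner (a point): Corner of the deck, at deck height, where the faces of console and rail meet (56, 56 mm in the scale's frame). The home pan stands 1 mm off both faces, so a pan pushed square into this corner drops in, if need be after a light press on its top. Sliding the pan takes up to about 6 N.
- pan: Loose steel pan 110 x 110 mm, about 0.25 kg. Origin: centre of its plate's underside, x and y along its edges, z up. Pegs of 12 mm diameter at x, y = +-36 mm reach 7 mm below it. Starts on its pegs on the deck, origin 37 mm up, turned up to 0.15 rad, 15 to 30 mm towards the scale's -x and -y from home. Home: origin 30 mm up, over the scale's origin, square to it.
- pan_floor (a point): Centre of the pan's flat inner floor, 8 mm above the pan's origin; the 3 mm wide rim round the edge stands 3.5 mm above it.
- zero_button_top (a point): Centre of the top face of the round red zero button (22 mm diameter) on the console; it goes straight down.
- zero_button (a joint): Travel of the zero button in m: 0 up, 0.005 fully down; springs back; about 5 N holds it fully down.
- tin_round: Larger paste tin, white with a red lid, 66 mm diameter, 36 mm high, flat top, 0.12 kg. Origin: centre of its underside, z up. Stands on the bench left of the motor; taken from above with the gripper's long side along world y, it is clear of motor and vice.
- tin_small: Smaller flux tin, white with a yellow lid, 50 mm diameter, 28 mm high, 0.07 kg. Origin: centre of its underside, z up. Stands on the bench left of the motor; taken from above with the gripper's long side along world y, it is clear of motor and vice.
- motor_top (a point): Top of the fixed grey polishing motor between the tins and the scale, 0.225 m above the bench. Obstacle: with its parts it fills x 0.43 to 0.67, y -0.21 to 0.15 m up to here; its pointed spindle reaches on to y = -0.27 at height 0.12 to 0.16, a 120 mm wheel stands across its left end (x 0.49 to 0.61, y 0.21, 0.08 to 0.20 high). It never moves. Pass in front of it or above it.
- vice_top (a point): Top of the fixed brown bench vice near the tins, 0.095 m above the bench; it fills x 0.15 to 0.352, y 0.235 to 0.326 m and never moves.
- the_oil_bottle: Bystander: oil bottle with red nozzle cap, 44 mm diameter, 115 mm high, standing behind the scale. Origin: centre of its underside.
- the_green_bar: Bystander: green polishing bar, 38 x 71 x 29 mm. Origin: centre of its underside; in front of the polishing motor.
- the_felt_cone: Bystander: white felt cone, 35 mm diameter, 44 mm high. Origin: centre of its underside; behind the tins.
Not all that is in view belongs to the job. What is shaped like the tin_small but black is not meant.

How it is judged:
On the way, in this order (a step that is already met when the one before it is completed fails the run):
1. the pan is home: its pegs are in the sockets and it lies flat on the deck (z of pan in the frame of scale below 0.032 m and horizontal distance between pan and scale below 0.005 m and angle between pan's own z axis and vertical below 0.03 rad and angle between the x axis of pan and the x axis of scale, either way round below 0.08 rad), for 0.2 s.
2. the zero button is pressed fully down while the pan is home and empty (all of step 1 and value of joint zero_button above 0.004 m and contact force between each of tin_round, tin_small and pan below 0.05 N), for 0.05 s.
3. the larger tin stands in the middle of the seated pan, let go (all of step 1 and horizontal distance between tin_round and pan below 0.018 m and z of tin_round in the frame of pan between 0.005 and 0.011 m and angle between tin_round's own z axis and vertical below 0.06 rad and contact force between tin_round and the fingers below 0.05 N), for 0.2 s.
4. the smaller tin stands centred on the larger one, let go (all of step 1 and horizontal distance between tin_round and pan below 0.018 m and z of tin_round in the frame of pan between 0.005 and 0.011 m and angle between each of tin_round, tin_small's own z axis and vertical below 0.06 rad and horizontal distance between tin_small and tin_round below 0.008 m and z of tin_small in the frame of tin_round between 0.033 and 0.039 m and contact force between tin_small and the fingers below 0.05 N), for 0.2 s.
At the end, for the whole second after the job is handed in: Pan home: origin under 32 mm above the bench, within 5 mm of the scale's origin, level, edges parallel within 0.08 rad. Larger tin upright on the pan within 18 mm of its centre; smaller tin upright on the larger within 8 mm of its centre. Button up, all released and at rest (all of step 1 and horizontal distance between tin_round and pan below 0.018 m and z of tin_round in the frame of pan between 0.005 and 0.011 m and angle between each of tin_round, tin_small's own z axis and vertical below 0.06 rad and horizontal distance between tin_small and tin_round below 0.008 m and z of tin_small in the frame of tin_round between 0.033 and 0.039 m and linear speed of each of pan, tin_round, tin_small below 0.01 m/s and value of joint zero_button below 0.0015 m); the robot touches nothing.
It fails at once if the pan is lifted off the deck or tipped (z of pan in the frame of scale above 0.047 m or angle between pan's own z axis and vertical above 0.2 rad).
It fails at once if a tin is dropped or knocked about ((contact force between tin_round and the fingers below 0.01 N and linear speed of tin_round above 0.5 m/s) or (contact force between tin_small and the fingers below 0.01 N and linear speed of tin_small above 0.5 m/s)).
It fails at once if the oil bottle is moved by more than 25 mm or tipped over (distance of the_oil_bottle from where it was at the start of the episode above 0.025 m or angle between the_oil_bottle's own z axis and vertical above 0.5 rad).
It fails at once if the green bar is moved by more than 25 mm or tipped over (distance of the_green_bar from where it was at the start of the episode above 0.025 m or angle between the_green_bar's own z axis and vertical above 0.5 rad).
It fails at once if the felt cone is moved by more than 25 mm or tipped over (distance of the_felt_cone from where it was at the start of the episode above 0.025 m or angle between the_felt_cone's own z axis and vertical above 0.5 rad).
It also fails if it takes over 72 s, if anything falls off the work surface, if the arm or the gripper's body presses on something with over 40 N, if the wrist force passes 120 N, or if a joint passes its speed limit or range.

ROBOT

A 6-joint arm with a two-finger parallel gripper is mounted at the origin on a cart in front of the work surface, level with it; the furniture and walls round the work are solid. World frame = base frame: x ahead of the robot, y to its left, z up, the work surface at z = 0. Lengths are in m, angles in rad, forces in N, time in s.
With the tool pointing down it reaches from about 0.35 to 0.85 m from the base axis. Payload 8.1 kg.
Tool frame: the origin (TCP) lies on the mounting face of the last link; the fingertips stand 173 mm ahead of it and the grasp point (between the pads) lies 155 mm ahead of it; z points along the fingers, y is the line along which they close (so a half turn about z gives the same grasp; the last joint's range is limited). The gripper opens to 85 mm and grips with 20 to 120 N. Pads are 22 mm wide; open, the fingers measure 114 mm over their backs; the gripper's body (76 mm by 85 mm) begins 54 mm behind the grasp point. The pads swing forward as they close: fully open they stand 13 mm farther back than shut.
Start: joints at [-1.316, 0.13, 1.488, -0, 1.523, -0.085], TCP at [0.2, -0.566, 0.405] pointing down, gripper open.
Joint ranges: [-2.96, 2.96], [-0.89, 2.26], [0.02, 2.5], [-1.34, 4.48], [0, 2.73], [-2.66, 2.66]. Speed limits (rad/s): [2.39, 2.39, 2.79, 3.14, 3.14, 3.14].

INTERFACE

Orientations are given as a 3x3 rotation matrix whose columns are the frame's x, y, z axes.
In Python, from workcell import bot gives the robot as it stands. Calls block until the motion is done:
- bot.move_pose(position, orientation): joint-space move of the TCP to a pose.
- bot.move_linear(position, attitude=None, max_speed=0.15): straight line of the TCP; attitude=None keeps the orientation; max_speed is the mean speed in m/s.
- bot.move_j(angles): joint-space move.
- bot.command_gripper(opening): finger opening in m; the grip force is fixed at half the most; returns when the fingers have stopped.
- bot.hold(seconds).
- bot.inverse_kinematics(position, orientation): joint angles nearest the present ones, or None.
- bot.get_state(): the state.
- bot.snapshot(name): name is "scene" or "top"; returns the picture (420x560x3 uint8, blue, green, red); there is no depth.
- bot.get_calibration(name): a dict with "K" (3x3 intrinsics, pixels), "rvec" (rotation vector, rad) and "tvec" (3), from world to camera coordinates, as OpenCV has them. Camera axes: x right, y down, z forward; pixel columns grow to the right and rows downward; lengths in m; the calibration is good to about 2 mm. A picture is of the moment at which its call begins. get_calibration takes no time and is no camera call.
A pose or a line that the arm cannot do raises bot.PlanningError and nothing moves.
- bot.job_done(): hands the job in; it is judged then, once.
The state is a dict: "clock": time; "joint_pos": joint angles; "qvel": joint speeds; "effort": joint torques, N m; "eef_pos": TCP position; "tool_rot": TCP orientation; "force": force on the tool from outside, world axes, zero at the start; "moment": the same for the moment, N m; "opening": finger opening in m; "grip_force": force on a finger pad.
Only numpy, scipy, OpenCV 4.12 (cv2) and the standard library are available. Lean on these libraries where they do the work, as an engineer would, in place of code of your own. Each camera call takes 0.05 s, during which the arm holds its last target. There are 200 camera calls.

## Working session

There is one attempt and no reset: what is moved stays moved. The work goes in short steps, each a Python script; the robot and the scene stay as the last script left them, time stands still between calls to the robot, and variables do not carry over. Pictures are saved under pics/ and viewed, at most 10 in all, crops included, and the job is handed in when it is done.

```bash
ls; mkdir -p pics; python3 - <<'E'
from workcell import bot
import cv2
for n in("scene","top"):
    im=bot.snapshot(n); cv2.imwrite(f"pics/{n}0.png",im)
    c=bot.get_calibration(n); R=cv2.Rodrigues(c["rvec"])[0]; print(n,c["K"],(-R.T@c["tvec"].reshape(3)).round(3),R.round(2))
s=bot.get_state();print(s["clock"],s["force"],s["tool_rot"])
E
```

```text
pics
scene [[492.24265473   0.         287.41643237]
 [  0.         492.24265473 209.27280764]
 [  0.           0.           1.        ]] [-0.077  0.778  1.335] [[-0.82 -0.58  0.01]
 [-0.46  0.64 -0.62]
 [ 0.35 -0.51 -0.79]]
top [[388.04194259   0.         280.16195926]
 [  0.         388.04194259 218.12902019]
 [  0.           0.           1.        ]] [ 0.354 -0.006  1.332] [[-0.01 -1.    0.  ]
 [-1.    0.01 -0.09]
 [ 0.09 -0.   -1.  ]]
0.1 [ 1.38683189 -0.56649953 -0.69089199] [[ 9.42833468e-01  3.33263988e-01 -4.07790453e-04]
 [ 3.33264199e-01 -9.42832065e-01  1.63414417e-03]
 [ 1.60123487e-04 -1.67662777e-03 -9.99998582e-01]]
```

View pics/scene0.png

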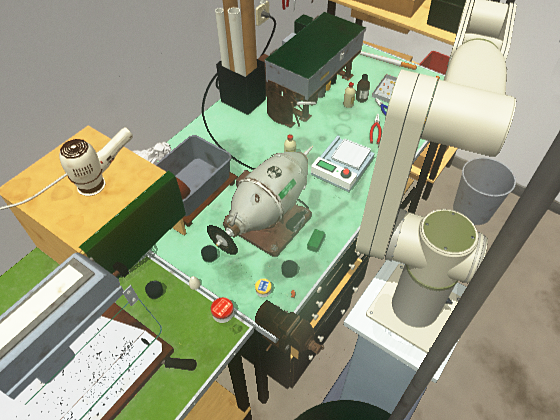

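View pics/top0.png

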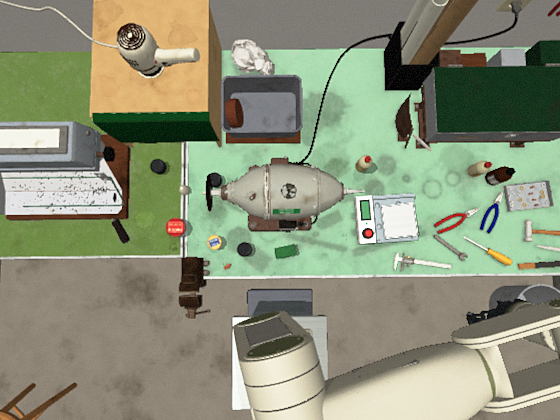

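The scene view shows the red-lid tin at (222,309), the yellow one at (264,286), and the scale at (343,165) with its button at (346,172). In the top view these are at (175,227), (214,242), (387,219) and (367,234).

Things that could be mistaken for the targets:
- **Small tin:** black look-alikes in the top view at (247,249), (213,180) and (158,167). I choose yellow at (214,242).
- **Red tin:** only the red button and the bottle caps are similar. I choose red at (175,227).

Next is one close crop to check these choices.

```bash
python3 - <<'E'
import cv2,numpy as np
t=cv2.imread("pics/top0.png");s=cv2.imread("pics/scene0.png")
a=cv2.resize(t[180:255,345:445],(400,300),interpolation=cv2.INTER_CUBIC)
b=cv2.resize(t[200:275,160:260],(400,300),interpolation=cv2.INTER_CUBIC)
c=cv2.resize(s[130:205,295:395],(400,300),interpolation=cv2.INTER_CUBIC)
d=cv2.resize(s[255:330,200:300],(400,300),interpolation=cv2.INTER_CUBIC)
cv2.imwrite("pics/crop0.png",np.vstack([np.hstack([a,b]),np.hstack([c,d])]))
E
```

```text
(no output)
```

View pics/crop0.png

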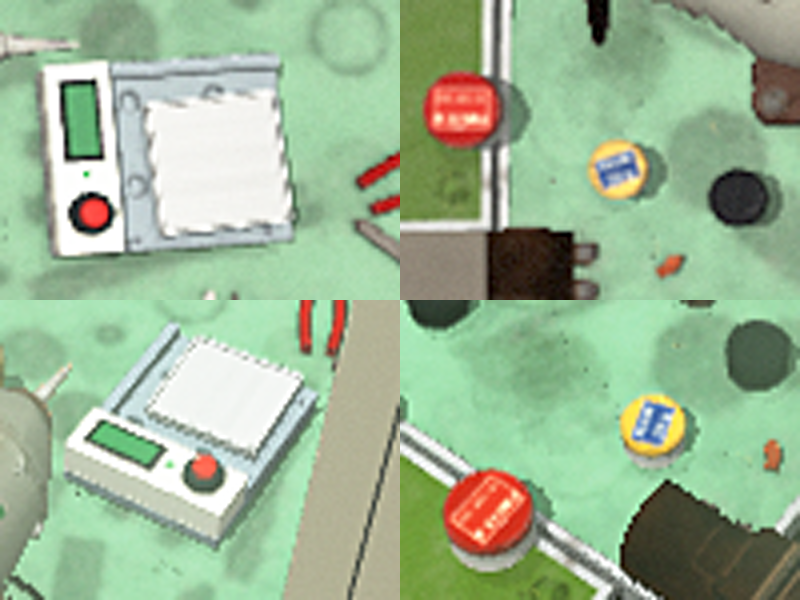

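The crop confirms both choices: red-lid tin (flat lid, white sides), yellow-lid tin, and a pan off home towards -x/-y and slightly turned. Now to measure.

```bash
cat > h.py <<'E'
import cv2,numpy as np
from workcell import bot
def ray(n,uv,z):
    c=bot.get_calibration(n);K=c["K"];R=cv2.Rodrigues(np.array(c["rvec"]))[0];t=np.array(c["tvec"]).reshape(3)
    o=-R.T@t;uv=np.atleast_2d(np.float64(uv))
    d=(R.T@np.linalg.inv(K)@np.c_[uv,np.ones(len(uv))].T).T
    return o+d*((z-o[2])/d[:,2])[:,None]
def hsv(im): return cv2.cvtColor(im,cv2.COLOR_BGR2HSV)
def masks(im):
    h=hsv(im)
    return dict(red=(((h[...,0]<8)|(h[...,0]>172))&(h[...,1]>150)&(h[...,2]>110)).astype(np.uint8),
      yel=((h[...,0]>15)&(h[...,0]<33)&(h[...,1]>120)&(h[...,2]>120)).astype(np.uint8),
      white=((h[...,1]<22)&(h[...,2]>205)).astype(np.uint8))
def blob(m,near,r=25):
    mm=np.zeros_like(m);cv2.circle(mm,tuple(int(v) for v in near),r,1,-1)
    cs,_=cv2.findContours(m*mm,cv2.RETR_EXTERNAL,cv2.CHAIN_APPROX_NONE)
    return max(cs,key=cv2.contourArea)
def lid(n,c,z):  # contour on plane z -> centre, diameter
    p=ray(n,cv2.convexHull(c)[:,0],z)[:,:2].astype(np.float32)
    (x,y),r=cv2.minEnclosingCircle(p); return round(x,4),round(y,4),round(2*r,4)
def rect(n,c,z):
    p=ray(n,c[:,0],z)[:,:2].astype(np.float32)
    return cv2.minAreaRect(p)
E
python3 - <<'E'
from h import *
near={"top":dict(red=(175,227),yel=(214,242),btn=(367,234),pan=(400,220),con=(366,220)),
"scene":dict(red=(222,308),yel=(264,286),btn=(346,172),pan=(351,151),con=(333,175))}
for n in near:
    im=cv2.imread(f"pics/{n}0.png");m=masks(im);q=near[n]
    print(n,"red",lid(n,blob(m["red"],q["red"]),.036),"yel",lid(n,blob(m["yel"],q["yel"],12),.028),"btn",lid(n,blob(m["red"],q["btn"],9),.058))
    for k,z in(("pan",.0485),("con",.052)):
        c=blob(m["white"],q[k],35 if k=="pan" else 30); print(k,cv2.contourArea(c),cv2.boundingRect(c),rect(n,c,z))
E
```

```text
top red (0.4508, 0.344, 0.0634) yel (0.3993, 0.2143, 0.0489) btn (0.422, -0.2964, 0.0237)
pan 1138.5 (374, 198, 44, 41) ((0.4682932198047638, -0.3923914432525635), (0.13559214770793915, 0.13442496955394745), 3.1965115070343018)
con 585.0 (356, 195, 20, 49) ((0.4690844714641571, -0.2908719480037689), (0.1579643189907074, 0.054428160190582275), 3.229092836380005)
scene red (0.4498, 0.3454, 0.0647) yel (0.3984, 0.2158, 0.0508) btn (0.4264, -0.3073, 0.0211)
pan 601.0 (332, 139, 39, 29) ((0.4643400311470032, -0.4032050371170044), (0.111326202750206, 0.11241991072893143), 5.647492408752441)
con 374.5 (312, 157, 45, 27) ((0.46837714314460754, -0.29366886615753174), (0.15722858905792236, 0.05839592218399048), 3.397037982940674)
```

```bash
cat >> h.py <<'E'
TH=.057; O=np.array([.4845,-.3744])
def set_(th,o):
    global TH,O; TH=th;O=np.array(o)
def S(x,y): c,s=np.cos(TH),np.sin(TH); return O+np.array([c*x-s*y,s*x+c*y])
def rot(a): c,s=np.cos(a),np.sin(a); return np.array([[c,s,0],[s,-c,0],[0,0,-1.]])  # tool x at angle a, tool y at a-90deg
def P(xy,z): return [float(xy[0]),float(xy[1]),float(z)]
def push(d,maxd,fstop,step=.003,v=.03):
    """step along unit d until the opposing force rises by fstop"""
    d=np.array(d);p0=np.array(bot.get_state()["eef_pos"]);f0=np.array(bot.get_state()["force"]);log=[];k=0
    while k*step<maxd:
        k+=1;bot.move_linear(list(p0+d*k*step),max_speed=v)
        f=-(np.array(bot.get_state()["force"])-f0)@d;log.append(round(float(f),1))
        if f>fstop:break
    s=bot.get_state();print("push",log,"travel",round(float((np.array(s["eef_pos"])-p0)@d),4),"t",s["clock"]);return s
E
python3 - <<'E'
from h import *
bot.command_gripper(.05)
bot.move_pose(P(S(-.105,-.026),.26),rot(TH))
s=bot.get_state();print(s["clock"],s["opening"],s["force"])
bot.move_linear(P(S(-.105,-.026),.204),max_speed=.1)
s=bot.get_state();print(s["clock"],s["force"],np.round(s["eef_pos"],4))
push([np.cos(TH),np.sin(TH),0],.050,13)
E
```

```text
1.6333 0.05010329248057778 [-0.65615035 -0.50412564  0.3064196 ]
2.3417 [-0.6820142  -0.89913689  0.99199022] [ 0.3812 -0.4067  0.2044]
push [-0.5, -0.7, 0.4, -0.1, -0.6, -0.4, -0.1, -0.8, -1.6, -0.7, -0.9, -0.9, -0.7, -0.4, 11.2, 27.1] travel 0.0445 t 6.3417
```

```bash
python3 - <<'E'
from h import *
p=np.array(bot.get_state()["eef_pos"]);d=np.array([np.cos(TH),np.sin(TH),0])
bot.move_linear(list(p-d*.03));bot.move_linear(list(p-d*.03+[0,0,.06]))
a=bot.snapshot("top");b=bot.snapshot("scene")
cv2.imwrite("pics/t1.png",a);cv2.imwrite("pics/s1.png",b)
cv2.imwrite("pics/c1.png",np.hstack([cv2.resize(a[180:255,345:445],(400,300),interpolation=2),cv2.resize(b[130:205,295:395],(400,300),interpolation=2)]))
E
```

```text
(no output)
```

View pics/c1.png

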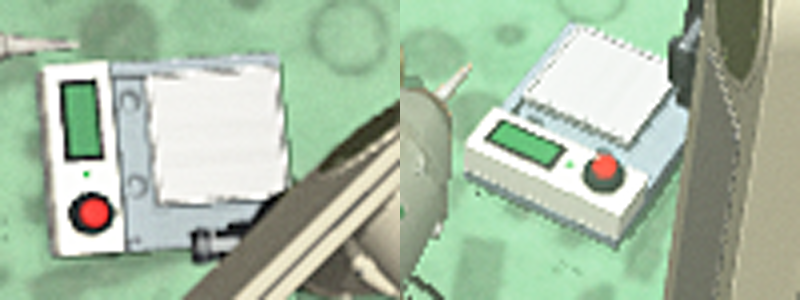

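The pan now sits square against the rail (top crop, about (215,135)). Next I push it towards the console.

```bash
python3 - <<'E'
from h import *
d=np.array([-np.sin(TH),np.cos(TH),0])
q=S(.0,-.112)
bot.move_pose(P(S(-.06,-.112),.27),rot(TH+np.pi/2))
bot.move_linear(P(q,.27));bot.move_linear(P(q,.204),max_speed=.12)
print(np.round(bot.get_state()["force"],1),bot.get_state()["clock"])
s=push(d,.018,5,step=.009,v=.03)
s=push(d,.040,12,step=.003,v=.03)
p=np.array(s["eef_pos"])
bot.move_linear(list(p-d*.03));bot.move_linear(list(p-d*.05+[0,0,.08]))
a=bot.snapshot("top");b=bot.snapshot("scene")
cv2.imwrite("pics/t2.png",a);cv2.imwrite("pics/s2.png",b)
cv2.imwrite("pics/c2.png",np.hstack([cv2.resize(a[180:255,345:445],(400,300),interpolation=2),cv2.resize(b[130:205,295:395],(400,300),interpolation=2)]))
print(bot.get_state()["clock"])
E
```

```text
[-0.9 -0.1  0.1] 10.05
push [-0.5, -0.3] travel 0.0182 t 10.9417
push [0.9, -0.3, -0.3, 0.6, 0.2, -0.8, -0.4, -0.1, -1.5, 0.3, 10.9, 19.8] travel 0.0321 t 13.95
15.125
```

View pics/c2.png

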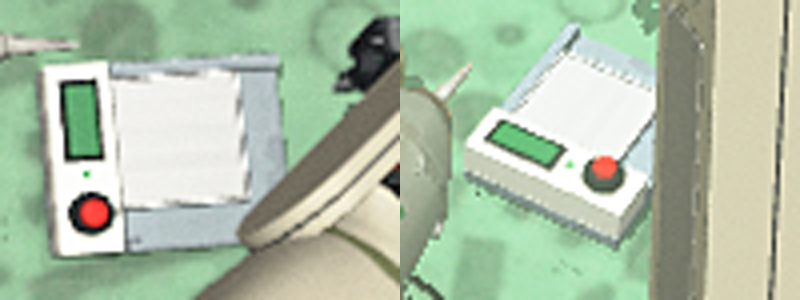

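The pan is in the corner (crop about (180,140)). A light press on the floor will tell from the contact height whether it has dropped in: TCP 0.211 if home, 0.218 if not.

```bash
python3 - <<'E'
from h import *
bot.command_gripper(0.0)
bot.move_pose(P(S(.0,.0),.235),rot(TH+np.pi/2))
s=push([0,0,-1],.03,6,step=.0025,v=.03)
print("z contact",s["eef_pos"][2],s["tool_rot"][2][2])
bot.move_linear(P(S(0,0),.27));print(bot.get_state()["clock"])
E
```

```text
push [-1.3, -0.5, 0.1, -0.6, -0.3, -0.2, -1.3, -0.4, -0.3, 10.9] travel 0.0235 t 18.7167
z contact 0.21145808815460373 -0.9999997346371173
19.2667
```

Contact was at 0.2115, so the pan is seated. Now the button.

```bash
python3 - <<'E'
from h import *
b=np.array([.4212,-.2940])
bot.move_linear(P(b,.27));bot.move_linear(P(b,.255),max_speed=.08)
s=push([0,0,-1],.03,9,step=.002,v=.03)
bot.hold(.15);print(s["eef_pos"][2],bot.get_state()["force"])
bot.move_linear(P(b,.29),max_speed=.1)
a=bot.snapshot("top");cv2.imwrite("pics/t3.png",a);print(bot.get_state()["clock"])
E
```

```text
push [-0.1, 0.2, 0.1, 0.8, 3.0, 3.9, 16.1] travel 0.0125 t 22.2
0.24120157013626664 [-3.58557403  3.51228206 16.96592398]
23.05
```

```bash
python3 - <<'E'
from h import *
R=rot(0);r=np.array([.4503,.3447])
bot.move_linear(P([.4212,-.294],.46),max_speed=.4)
bot.move_pose(P(r,.46),R)
bot.command_gripper(.085)
s=bot.get_state();print(s["clock"],np.round(s["joint_pos"],2),s["opening"])
a=bot.snapshot("top");m=masks(a)
bot.move_linear(P(r,.24),max_speed=.3);bot.move_linear(P(r,.177),max_speed=.1)
print(np.round(bot.get_state()["force"],1))
bot.command_gripper(.05)
s=bot.get_state();print(s["clock"],s["opening"],s["grip_force"],np.round(s["force"],1),np.round(s["eef_pos"],4))
bot.move_linear(P(r,.22),max_speed=.15)
s=bot.get_state();print(s["clock"],s["opening"],s["grip_force"],np.round(s["force"],1))
E
```

```text
26.8667 [ 0.56  0.02  1.5  -0.    1.62  2.13] 0.08535773082574029
[ 0.6 -0.2  0.2]
28.9167 0.06331744666793498 65.13224601745605 [-0.7 -0.6  4.8] [0.451  0.3452 0.1787]
29.35 0.06328457639229171 65.95662474632263 [-0.1 -0.6 -0.6]
```

```bash
python3 - <<'E'
from h import *
r=np.array([.4503,.3447]);q=S(0,-.003)
bot.move_linear(P(r,.47),max_speed=.3)
bot.move_pose(P(q,.47),rot(TH))
s=bot.get_state();print(s["clock"],s["opening"],np.round(s["joint_pos"],2))
bot.move_linear(P(q,.24),max_speed=.25)
bot.move_linear(P(q,.222),max_speed=.06)
s=push([0,0,-1],.009,2.5,step=.0015,v=.03)
print("z",s["eef_pos"])
bot.command_gripper(.076)
print(bot.get_state()["opening"])
bot.move_linear(P(q,.27),max_speed=.12);bot.move_linear(P(q,.47),max_speed=.4)
print(bot.get_state()["clock"])
E
```

```text
32.8917 0.06365075142808496 [-0.74  0.15  1.35  0.    1.64  0.77]
push [-0.6, -0.9, -0.8, 8.2] travel 0.0047 t 35.4083
z [ 0.48457272 -0.37728502  0.21664012]
0.07603855098593133
36.95
```

```bash
python3 - <<'E'
from h import *
y=np.array([.3988,.2150])
bot.move_pose(P(y,.46),rot(0))
bot.command_gripper(.085)
for n in("top","scene"):
    a=bot.snapshot(n);cv2.imwrite(f"pics/{n}4.png",a);m=masks(a)
    c=(397,219) if n=="top" else (348,152)
    g=m["red"].copy();cv2.circle(g,(367,234) if n=="top" else (346,172),8,0,-1)
    print(n,"red on pan",lid(n,blob(g,c,16),.074))
bot.move_linear(P(y,.24),max_speed=.3);bot.move_linear(P(y,.177),max_speed=.1)
f=np.round(bot.get_state()["force"],1)
bot.command_gripper(.03)
s=bot.get_state();print(s["clock"],f,s["opening"],s["grip_force"],np.round(s["force"],1),np.round(s["eef_pos"],4))
bot.move_linear(P(y,.22),max_speed=.15)
s=bot.get_state();print(s["clock"],s["opening"],s["grip_force"],S(0,0),S(0,-.003))
a=cv2.imread("pics/top4.png");b=cv2.imread("pics/scene4.png")
cv2.imwrite("pics/c4.png",np.hstack([cv2.resize(a[180:255,345:445],(400,300),interpolation=2),cv2.resize(b[130:205,295:395],(400,300),interpolation=2)]))
E
```

```text
top red on pan (0.4836, -0.3763, 0.0638)Traceback (most recent call last):
  File "<stdin>", line 9, in <module>
  File "h.py", line 17, in blob
    return max(cs,key=cv2.contourArea)
ValueError: max() iterable argument is empty
```

The top view puts the red tin at (0.4836,-0.3763), against a commanded (0.4847,-0.3774), so they agree. In the scene view the arm blocks the tin. On to the small tin.

```bash
python3 - <<'E'
from h import *
y=np.array([.3988,.2150])
bot.move_linear(P(y,.24),max_speed=.3);bot.move_linear(P(y,.177),max_speed=.1)
f=np.round(bot.get_state()["force"],1)
bot.command_gripper(.03)
s=bot.get_state();print(s["clock"],f,s["opening"],s["grip_force"],np.round(s["force"],1),np.round(s["eef_pos"],4))
bot.move_linear(P(y,.22),max_speed=.15)
s=bot.get_state();print(s["clock"],s["opening"],s["grip_force"])
a=cv2.imread("pics/top4.png")
cv2.imwrite("pics/c4.png",cv2.resize(a[180:255,345:445],(400,300),interpolation=2))
E
```

```text
41.5667 [-0.1 -0.1  0.1] 0.0473539054137296 60.1462330898471 [-2.6 -1.1  8.6] [0.3993 0.2152 0.1781]
42.0 0.04732472329397854 61.638403192609985
```

View pics/c4.png

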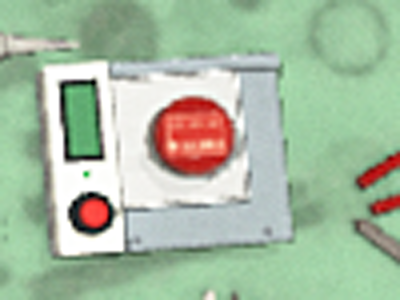

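The red tin sits in the middle of the seated pan (crop (195,135)), and the small tin is in the gripper. Next I stack it.

```bash
python3 - <<'E'
from h import *
y=np.array([.3988,.2150]);q=np.array([.4845,-.3770])
bot.move_linear(P(y,.47),max_speed=.3)
bot.move_pose(P(q,.47),rot(TH))
bot.move_linear(P(q,.28),max_speed=.25)
bot.move_linear(P(q,.258),max_speed=.06)
s=push([0,0,-1],.009,2.5,step=.0015,v=.03)
print("z",s["eef_pos"],s["opening"])
bot.command_gripper(.07)
bot.move_linear(P(q,.31),max_speed=.1);bot.move_linear(P(q,.47),max_speed=.4)
bot.move_pose([.42,.1,.46],rot(0))
for n in("top","scene"):
    a=bot.snapshot(n);cv2.imwrite(f"pics/{n}5.png",a)
print(bot.get_state()["clock"])
a=cv2.imread("pics/top5.png");b=cv2.imread("pics/scene5.png")
cv2.imwrite("pics/c5.png",np.hstack([cv2.resize(a[180:255,345:445],(400,300),interpolation=2),cv2.resize(b[130:205,295:395],(400,300),interpolation=2)]))
print(lid("top",blob(masks(a)["yel"],(397,219),16),.102))
E
```

```text
push [0.3, 0.5, -0.4, 7.6] travel 0.0053 t 47.55
z [ 0.4844511  -0.37702155  0.25219019] 0.047243048363518246
51.0417
(0.4839, -0.3761, 0.0501)
```

View pics/c5.png

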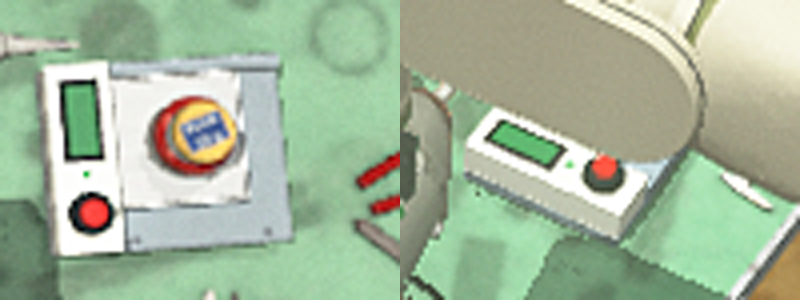

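The small tin's lid measures (0.4839,-0.3761) at its height, within 0.5 mm of the red tin's centre. The rightward offset in the crop (205,130) is parallax. The pan is seated, the button is up, and the robot is clear.

```bash
python3 -c "
from workcell import bot
print(bot.job_done(), bot.get_state()['clock'])"
```

```text
the job is handed in; nothing more can be done
the job is handed in; nothing more can be done
```

The job is handed in, though no verdict came back: the pan is seated, the scale was zeroed with the pan empty, and both tins are stacked in the middle, about 51 s by the robot's clock.

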